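# Present the right steel ball at the feed funnel in a spouted dish

### The arm

A 6-joint arm with a two-finger parallel gripper is mounted at the origin on a cart in front of the work surface, level with it; the furniture and walls round the work are solid. World frame = base frame: x ahead of the robot, y to its left, z up, the work surface at z = 0. Lengths are in m, angles in rad, forces in N, time in s.
With the tool pointing down it reaches from about 0.35 to 0.975 m from the base axis. Payload 17.4 kg.
Tool frame: the origin (TCP) lies midway between the tips of the shut fingers; the grasp point (between the pads) lies 19 mm behind it; z points along the fingers, y is the line along which they close (so a half turn about z gives the same grasp; the last joint's range is limited). The gripper opens to 85 mm and grips with 20 to 120 N. Pads are 22 mm wide; open, the fingers measure 114 mm over their backs; the gripper's body (76 mm by 85 mm) begins 54 mm behind the grasp point. The pads swing forward as they close: fully open they stand 13 mm farther back than shut.
Start: joints at [1.169, 0.116, 1.442, -0, 1.584, -0.038], TCP at [0.24, 0.631, 0.192] pointing down, gripper open.
Joint ranges: [-2.83, 2.83], [-0.83, 2.19], [0.07, 2.5], [-1.14, 4.28], [0.01, 3], [-2.97, 2.97]. Speed limits (rad/s): [1.89, 1.89, 2.22, 3.14, 3.14, 3.14].

### API

Orientations are given as a unit quaternion [w, x, y, z].
In Python, from workcell import sensors, eyes, hand_in gives the robot as it stands.
- The arm moves only by the tool carry_out, never from a script. Its argument "moves" is a list of rows, each an object with "delta_rot": the turn, a rotation vector about the world's x, y, z in rad, a list of three; "translation": the shift along the world's x, y, z in mm, a list of three; "claw": the finger opening in mm, from 0 to 85.4. A call has 1 to 20 rows; each row is the pose to reach, as a shift and turn from the pose commanded when the call began; what a row does not reach only later rows make up. A row lasts 1/12 s, in which the tool goes at most 41.7 mm and 7.16 degrees, less where a joint would pass 70% of its speed; a pose out of reach is approached as far as the arm can. A call with a gripper value outside its range is refused whole. The fingers move at their own pace and stop on an object; "newtons" is the grip in N (left out, the last holds). Time passes only in rows, so rows that repeat a pose let the fingers close. It gives the time, the measured TCP pose, the force, the opening and the grip force at its end, in the units of the state.
- sensors.read_state(): the state, without advancing time (a new reading comes with each control period).
- eyes.grab_frame(name): name is "scene" or "top"; returns (picture, depth): 420x560x3 uint8, blue, green, red; 420x560 float32, m along the optical axis (not along the pixel's ray), 0 where there is no reading.
- eyes.calibration(name): a dict with "K" (3x3 intrinsics, pixels), "R" (3x3) and "t" (3): a world point X has camera coordinates R X + t. Camera axes: x right, y down, z forward; pixel columns grow to the right and rows downward; lengths in m; the calibration is good to about 2 mm. A picture is of the moment at which its call begins. calibration takes no time and is no camera call.
- hand_in(): hands the job in; it is judged then, once.
The state is a dict: "clock": time; "qpos": joint angles; "joint_vel": joint speeds; "tau": joint torques, N m; "tool_pos": TCP position; "ee_rot": TCP orientation; "wrist_force": force on the tool from outside, world axes, zero at the start; "torque": the same for the moment, N m; "grip_width": finger opening in m; "grip_force": force on a finger pad.
Only numpy, scipy, OpenCV 4.12 (cv2) and the standard library are available. Lean on these libraries where they do the work, as an engineer would, in place of code of your own. Each camera call takes 0.05 s, during which the arm holds its last target. There are 200 camera calls.

### The job

Take the middle-sized of the three steel balls from the rack and lay it in the spouted dish on the bench. Then lift the dish by its red upright grip and, slowly and keeping it level with the ball resting at its centre, turn it a quarter turn so that it comes in over the funnel's red lip, with the spout straight in line with the lip and its tip just above the middle of the funnel's mouth, not touching the funnel. Do not pour: finish while holding the dish there, level and still, and leave the other two balls and everything else on the bench alone.

Things in the scene. Friction and masses are not known exactly. Their poses are not given: they have to be found in the camera images.
- ball_small_center (a point): centre of the smallest polished steel ball, 18 mm diameter, 24 g; rests on one of the three stands of the rack (which ball is on which stand varies)
- ball_middle_center (a point): centre of the middle-sized polished steel ball, 24 mm diameter, 56 g; the one wanted. On its stand its centre is about 47 mm above the bench
- ball_large_center (a point): centre of the largest polished steel ball, 30 mm diameter, 110 g; on one of the stands
- rack: fixed wooden strip 56 mm (its x) by 200 mm (its y) by 12 mm high with three brass stands in a row along its y axis, at y = -65, 0 and +65 mm; each stand has three thin prongs within 8 mm of its axis that end 36 mm above the bench and carry a ball loosely. Origin: centre of its underside. At yaw 0 its y axis is world y
- dish_centre (a point): lowest point of the dish's inside, 4 mm above its underside. Round aluminium dish, 124 mm outside, rim 20 mm high; inside a shallow cone of 58 mm radius rising 9 degrees all round: a ball laid in it rolls to the centre (ball centre then 12 mm above), and rolls off if the dish tips as much or is moved or turned briskly (turn it over 5 s or more). About 0.14 kg. z up; x points to the spout; grip on the -x side
- dish_grip (a point): where to hold the dish: middle of the red upright grip block, 85 mm from the dish centre opposite the spout, 50 mm above the underside. Block 14 mm thick along the dish's x (fingers close along this), 40 mm wide along y, rising from the neck at 17 mm to 68 mm above the underside; axes as the dish's
- dish_spout (a point): tip of the dish's spout, a small open trough 28 mm wide: 80 mm from the dish centre along +x, 16 mm above the dish's underside; axes as the dish's
- funnel_mouth (a point): centre of the mouth (80 mm diameter) of the fixed green funnel, at rim height, 75 mm above the bench. A red lip (chute 37 mm wide) sticks out on the funnel's -y side to 66 mm from the centre, nowhere higher than 83 mm above the bench. The spout must point along the funnel's +y axis, from lip to mouth; at yaw 0 this is world +y, the robot's left
- oiler: bystander: cream oil can with a thin spout, 58 mm diameter, 125 mm high; origin under its centre
- spool_brown: bystander: wooden spool of brown thread, 40 mm diameter, 50 mm high; origin under its centre
- spool_blue: bystander: wooden spool of blue thread, 40 mm diameter, 50 mm high; origin under its centre
- grey_tape: bystander: roll of grey tape lying flat, 95 mm diameter, 18 mm high; origin under its centre
- brush_main: fixed wooden brush that leans upward on the black sole on the sole block at the right of the bench: origin at its bristles, its handle rises to the left and back to 0.33 m above the bench, about 85 mm left and 30 mm back of the origin. Keep the arm clear of it
- dish: the dish as a body; origin at the centre of its underside, axes as for dish_centre
- funnel: the funnel with its stand (80 mm square foot, 75 mm high); origin at the centre of its underside, axes as for funnel_mouth
- ball_middle: the middle-sized ball as a body (its axes turn as it rolls; use its centre point)

How it is judged:
By the outcome, as a careful person would: the job done as asked, in the order asked, and still so for the second after the job is handed in, while the arm keeps its last pose, push and grip.
It also fails if it takes over 67 s, if anything falls off the work surface, if the arm or the gripper's body presses on something with over 40 N, if the wrist force passes 120 N, or if a joint passes its speed limit or range.

## Working session

There is one attempt and no reset: what is moved stays moved. The work goes in short steps, Python scripts to look and compute and a tool call to move; the robot and the scene stay as the last step left them, time stands still between calls to the robot, and variables do not carry over. Pictures are saved under pics/ and viewed, at most 10 in all, crops included, and the job is handed in when it is done.

Besides the shell and the picture viewer there is one more tool, called after "Call:" in YAML: its name, and indented under it one key for each argument. carry_out: Moves the arm, as the interface text tells. Its arguments: {"type":"object","properties":{"moves":{"type":"array"},"newtons":{"type":"number"}},"required":["moves"]}

```bash
mkdir -p pics; ls; cat > h.py <<'E'
import numpy as np, cv2
from workcell import sensors, eyes, hand_in
def grab(n,tag):
    p,d=eyes.grab_frame(n); np.savez(f'pics/{tag}.npz',p=p,d=d); cv2.imwrite(f'pics/{tag}.png',p); return p,d
def load(tag):
    z=np.load(f'pics/{tag}.npz'); return z['p'],z['d']
def ray(n,u,v):
    c=eyes.calibration(n); R,t=np.array(c['R']),np.array(c['t'])
    return -R.T@t, R.T@np.linalg.solve(np.array(c['K']),[u,v,1.])
def atz(n,u,v,z):
    o,r=ray(n,u,v); return o+r*(z-o[2])/r[2]
def cloud(n,d):
    c=eyes.calibration(n); R,t,K=map(np.array,(c['R'],c['t'],c['K']))
    v,u=np.mgrid[:d.shape[0],:d.shape[1]]
    P=np.stack([(u-K[0,2])/K[0,0]*d,(v-K[1,2])/K[1,1]*d,d],-1)
    W=(P-t)@R; W[d==0]=np.nan; return W
def proj(n,X):
    c=eyes.calibration(n); q=np.array(c['K'])@(np.array(c['R'])@np.array(X)+np.array(c['t'])); return q[:2]/q[2]
E
python3 - <<'E'
from h import *
np.set_printoptions(precision=4,suppress=True)
for n in('scene','top'):
    grab(n,n+'0'); print(n,ray(n,280,210), eyes.calibration(n)['K'])
print(sensors.read_state())
E
```

```text
pics
scene (array([-0.0333,  0.3524,  0.488 ]), array([ 0.7354, -0.4673, -0.4911])) [[383.1228   0.     273.6903]
 [  0.     383.1228 207.8552]
 [  0.       0.       1.    ]]
top (array([ 0.414 , -0.0349,  1.159 ]), array([ 0.1641, -0.0025, -0.9865])) [[495.2968   0.     276.5526]
 [  0.     495.2968 215.7074]
 [  0.       0.       1.    ]]
{'clock': 0.1, 'qpos': array([ 1.1692,  0.1165,  1.4422,  0.    ,  1.584 , -0.0378]), 'joint_vel': array([-0.0006, -0.0013, -0.0007, -0.0014,  0.002 , -0.0001]), 'tau': array([  0.0015, -73.3656, -63.3791,  -0.0001,   0.0053,   0.    ]), 'tool_pos': array([0.2401, 0.6306, 0.1914]), 'ee_rot': array([-0.0001,  0.1809,  0.9835, -0.0005]), 'wrist_force': array([ 0.0301,  0.3563, -0.3924]), 'torque': array([-0.0157, -0.0606,  0.0139]), 'grip_force': 0.0, 'grip_width': 0.08500427397575612}
```

View pics/top0.png

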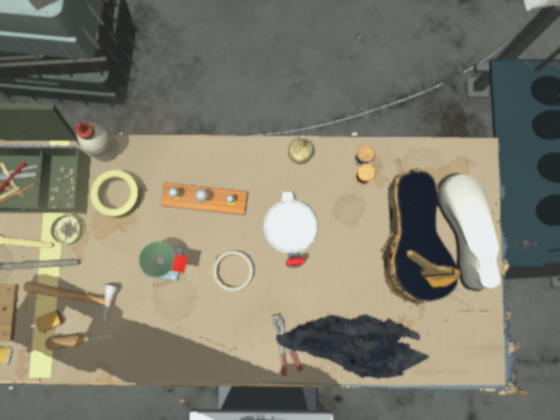

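View pics/scene0.png

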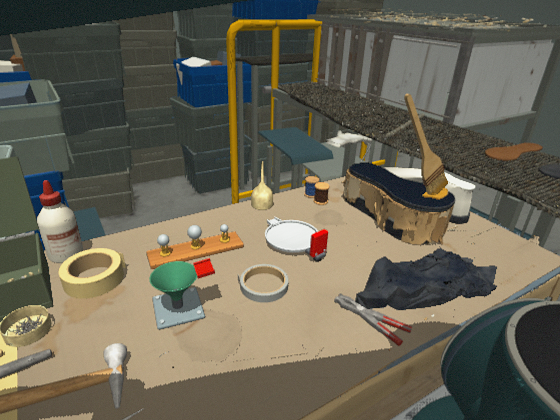

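Top view: funnel near (158,260) with lip to its right, dish near (290,225) with spout up and grip at (295,262), balls on the rack at (175,192), (202,195), (232,199). I'll enlarge these regions.

```bash
python3 - <<'E'
from h import *
p,d=load('top0')
c=p[175:285,130:330]; cv2.imwrite('pics/c1.png',cv2.resize(c,None,fx=4,fy=4,interpolation=cv2.INTER_CUBIC))
p,d=load('scene0')
c=p[210:330,140:340]; cv2.imwrite('pics/c2.png',cv2.resize(c,None,fx=4,fy=4,interpolation=cv2.INTER_CUBIC))
E
```

```text
(no output)
```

View pics/c1.png

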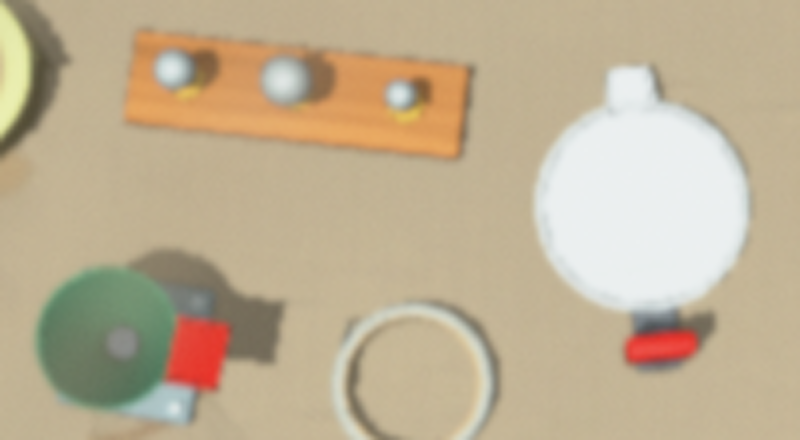

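View pics/c2.png

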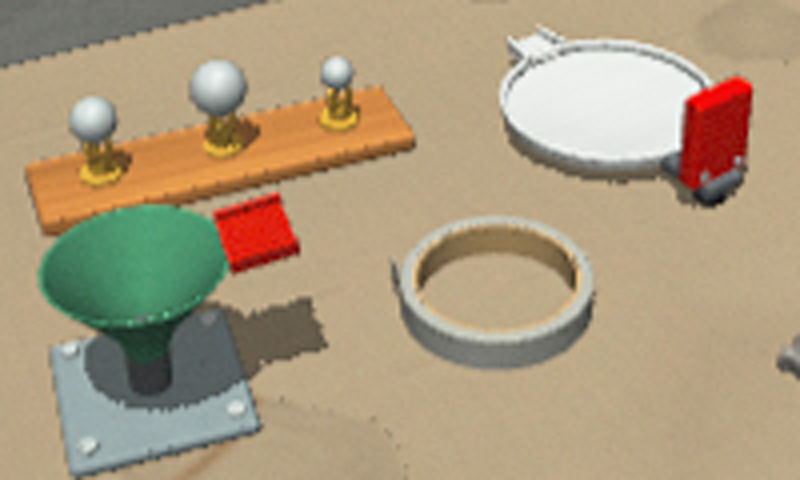

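Balls left to right are middle, large, small (c1: (175,70), (285,80), (401,95)), so the wanted one is the left ball. In c1 the dish rim centre is (643,205), spout tip (631,67), grip top (661,346); the funnel mouth is (107,337) and the lip end (225,357).

```bash
python3 - <<'E'
from h import *
np.set_printoptions(precision=4,suppress=True)
T=lambda x,y:(130+(x+.5)/4-.5,175+(y+.5)/4-.5)
S=lambda x,y:(140+(x+.5)/4-.5,210+(y+.5)/4-.5)
a=lambda x,y,z:atz('top',*T(x,y),z)
for nm,x,y,z in [('ballM',175,70,.047),('ballL',285,80,.05),('ballS',401,95,.044),('dishrim',643,205,.02),('spout',631,67,.02),('grip',661,347,.068),('mouth',107,337,.075),('lipend',225,357,.08),('lip in',172,350,.08),('rackTL',136,30,.012),('rackTR',471,65,.012),('rackBL',124,122,.012),('rackBR',461,157,.012)]: print(nm,a(x,y,z))
s=lambda x,y,z:atz('scene',*S(x,y),z)
print('scene: ball',s(93,119,.047),'mouth',s(133,263,.075),'L',s(217,88,.05),'S',s(337,72,.044))
print('dish rim',s(608,103,.02),'spout',s(527,42,.016))
# depth-based
for n in('top','scene'):
    p,d=load(n+'0'); W=cloud(n,d); hsv=cv2.cvtColor(p,cv2.COLOR_BGR2HSV)
    red=((hsv[...,0]<8)|(hsv[...,0]>172))&(hsv[...,1]>150)&(hsv[...,2]>120)
    for nm,c,r,h in [('grip',a(661,347,.068),.06,(.02,.08)),('lip',a(200,352,.08),.07,(.04,.1))]:
        m=red&(np.hypot(W[...,0]-c[0],W[...,1]-c[1])<r)&(W[...,2]>h[0])&(W[...,2]<h[1])
        Q=W[m]; mz=Q[:,2].max(); top=Q[Q[:,2]>mz-.006]
        rr=cv2.minAreaRect((top[:,:2]*1e3).astype(np.float32)); print(n,nm,m.sum(),mz,Q.mean(0),rr)
    for nm,c,h,rad in [('mouth',a(107,337,.075),(.070,.080),.05),('rim',a(643,205,.02),(.017,.024),.068)]:
        m=(np.hypot(W[...,0]-c[0],W[...,1]-c[1])<rad)&(W[...,2]>h[0])&(W[...,2]<h[1])&~red
        Q=W[m]; print(n,nm,m.sum(),[np.array(z)*1000 for z in cv2.fitEllipse((Q[:,:2]*1).astype(np.float32))[:2]],cv2.minEnclosingCircle(Q[:,:2].astype(np.float32)))
E
```

```text
ballM [0.638  0.2068 0.047 ]
ballL [0.6322 0.1432 0.05  ]
ballS [0.6253 0.0774 0.044 ]
dishrim [ 0.5664 -0.0622  0.02  ]
spout [ 0.6479 -0.0546  0.02  ]
grip [ 0.4814 -0.0714  0.068 ]
mouth [0.4833 0.2316 0.075 ]
lipend [0.4728 0.1658 0.08  ]
lip in [0.4763 0.1947 0.08  ]
rackTL [0.669  0.2386 0.012 ]
rackTR [0.6498 0.0397 0.012 ]
rackBL [0.6136 0.2431 0.012 ]
rackBR [0.5948 0.0445 0.012 ]
scene: ball [0.6365 0.2068 0.047 ] mouth [0.4806 0.2327 0.075 ] L [0.6296 0.1429 0.05  ] S [0.623  0.0778 0.044 ]
dish rim [ 0.557  -0.0557  0.02  ] spout [ 0.6412 -0.0528  0.016 ]
top grip 106 0.0727710937307711 [ 0.4823 -0.0718  0.0662] ((483.2171325683594, -71.2766342163086), (11.617284774780273, 36.03757095336914), 8.036629676818848)
top lip 201 0.08357932413730533 [0.475  0.1812 0.077 ] ((474.5614013671875, 179.61752319335938), (25.57539176940918, 33.871498107910156), 82.64657592773438)
top mouth 261 [array([483.2293, 231.2892]), array([72.7249, 75.1879])] ((0.4824003577232361, 0.22757120430469513), 0.04486216977238655)
top rim 258 [array([566.9287, -61.3279]), array([117.995 , 123.0206])] ((0.5658664107322693, -0.06086625158786774), 0.06723866611719131)
scene grip 333 0.06880443206354739 [ 0.4765 -0.0682  0.0474] ((479.72906494140625, -71.64924621582031), (11.00086498260498, 37.09666061401367), 7.041543960571289)
scene lip 278 0.08246922507968371 [0.4732 0.1816 0.077 ] ((473.1188659667969, 181.31161499023438), (29.069040298461914, 38.5999870300293), 80.88484191894531)
scene mouth 321 [array([481.7304, 231.4631]), array([74.3758, 74.8103])] ((0.48200422525405884, 0.2266862392425537), 0.04399760439991951)
scene rim 157 [array([566.0718, -61.6232]), array([118.9666, 121.0122])] ((0.567728579044342, -0.06418901681900024), 0.0657176747918129)
```

Call:
carry_out:
  moves:
    - {"delta_rot": [0, 0, -0.2], "translation": [50, -53, 0], "claw": 60}
    - {"delta_rot": [0, 0, -1.304], "translation": [397, -424, -40], "claw": 60}
    - {"delta_rot": [0, 0, -1.304], "translation": [397, -424, -40], "claw": 60}
    - {"delta_rot": [0, 0, -1.304], "translation": [397, -424, -40], "claw": 60}
    - {"delta_rot": [0, 0, -1.304], "translation": [397, -424, -40], "claw": 60}
    - {"delta_rot": [0, 0, -1.304], "translation": [397, -424, -40], "claw": 60}
    - {"delta_rot": [0, 0, -1.304], "translation": [397, -424, -40], "claw": 60}
    - {"delta_rot": [0, 0, -1.304], "translation": [397, -424, -40], "claw": 60}
    - {"delta_rot": [0, 0, -1.304], "translation": [397, -424, -40], "claw": 60}
    - {"delta_rot": [0, 0, -1.304], "translation": [397, -424, -40], "claw": 60}
    - {"delta_rot": [0, 0, -1.304], "translation": [397, -424, -40], "claw": 60}
    - {"delta_rot": [0, 0, -1.304], "translation": [397, -424, -40], "claw": 60}
    - {"delta_rot": [0, 0, -1.304], "translation": [397, -424, -40], "claw": 60}
    - {"delta_rot": [0, 0, -1.304], "translation": [397, -424, -40], "claw": 60}
    - {"delta_rot": [0, 0, -1.304], "translation": [397, -424, -40], "claw": 60}
    - {"delta_rot": [0, 0, -1.304], "translation": [397, -424, -40], "claw": 60}
    - {"delta_rot": [0, 0, -1.304], "translation": [397, -424, -40], "claw": 60}
    - {"delta_rot": [0, 0, -1.304], "translation": [397, -424, -40], "claw": 60}
    - {"delta_rot": [0, 0, -1.304], "translation": [397, -424, -40], "claw": 60}
    - {"delta_rot": [0, 0, -1.304], "translation": [397, -424, -40], "claw": 60}

```text
clock: 1.77
tool_pos: [0.6367, 0.2078, 0.1524]
ee_rot: [0.0, 0.74, 0.672, 0.0]
wrist_force: [0.0, 0.3, 0.1]
grip_width: 0.0604
grip_force: 0.0
```

```bash
python3 - <<'E'
from h import *
s=sensors.read_state(); print(s['tool_pos'])
p,d=grab('scene','s1'); t=s['tool_pos']
for z in (t[2],.047):
    u,v=proj('scene',[t[0],t[1],z]); print(u,v); cv2.circle(p,(int(round(u)),int(round(v))),1,(0,0,255),-1)
c=p[140:290,100:260]; cv2.imwrite('pics/s1c.png',cv2.resize(c,None,fx=4,fy=4,interpolation=cv2.INTER_CUBIC))
E
```

```text
[0.63668154 0.20775743 0.15240265]
155.79061935494713 193.28872102150166
162.3596196688168 239.45097757168574
```

View pics/s1c.png

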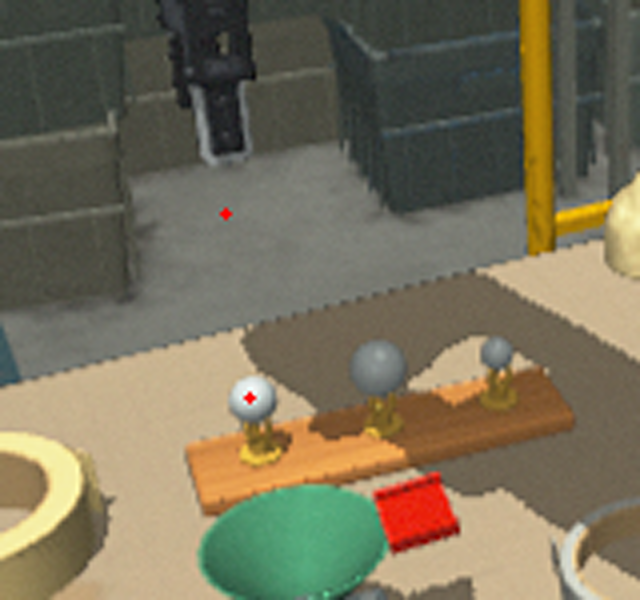

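The projected TCP falls on the ball at (250,398), so the arm is lined up. I'll go down and grip.

Call:
carry_out:
  moves:
    - {"delta_rot": [0, 0, 0], "translation": [0, -0.5, -20], "claw": 60}
    - {"delta_rot": [0, 0, 0], "translation": [0, -0.5, -50], "claw": 60}
    - {"delta_rot": [0, 0, 0], "translation": [0, -0.5, -80], "claw": 60}
    - {"delta_rot": [0, 0, 0], "translation": [0, -0.5, -100], "claw": 60}
    - {"delta_rot": [0, 0, 0], "translation": [0, -0.5, -112], "claw": 60}
    - {"delta_rot": [0, 0, 0], "translation": [0, -0.5, -117], "claw": 60}
    - {"delta_rot": [0, 0, 0], "translation": [0, -0.5, -117], "claw": 50}
    - {"delta_rot": [0, 0, 0], "translation": [0, -0.5, -117], "claw": 40}
    - {"delta_rot": [0, 0, 0], "translation": [0, -0.5, -117], "claw": 34}
    - {"delta_rot": [0, 0, 0], "translation": [0, -0.5, -117], "claw": 30}
    - {"delta_rot": [0, 0, 0], "translation": [0, -0.5, -117], "claw": 28}
    - {"delta_rot": [0, 0, 0], "translation": [0, -0.5, -117], "claw": 26}
    - {"delta_rot": [0, 0, 0], "translation": [0, -0.5, -117], "claw": 24}
    - {"delta_rot": [0, 0, 0], "translation": [0, -0.5, -117], "claw": 22}
    - {"delta_rot": [0, 0, 0], "translation": [0, -0.5, -117], "claw": 18}
    - {"delta_rot": [0, 0, 0], "translation": [0, -0.5, -117], "claw": 18}
    - {"delta_rot": [0, 0, 0], "translation": [0, -0.5, -117], "claw": 18}
  newtons: 25

```text
clock: 3.23
tool_pos: [0.6372, 0.2063, 0.0351]
ee_rot: [-0.0, 0.741, 0.672, -0.0]
wrist_force: [0.6, -0.6, 0.5]
grip_width: 0.0179
grip_force: 0.0
```

```bash
python3 - <<'E'
from h import *
p,d=grab('scene','s2')
c=p[150:290,110:270]; a=cv2.resize(c,None,fx=4,fy=4,interpolation=cv2.INTER_CUBIC)
cv2.imwrite('pics/s2c.png',a)
E
```

```text
(no output)
```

View pics/s2c.png

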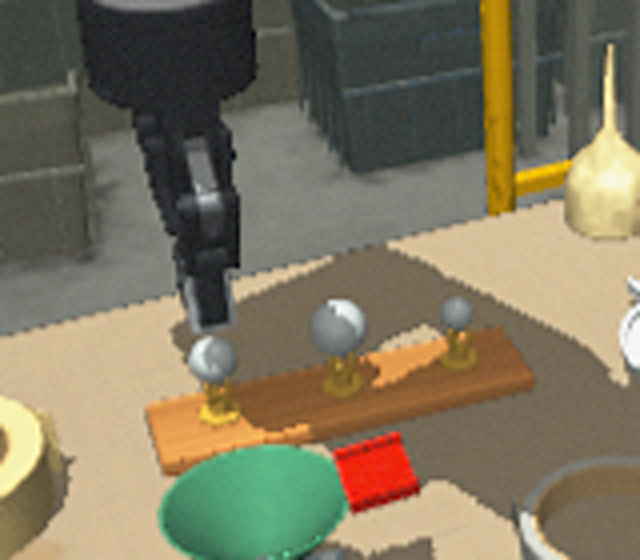

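The fingers shut above the ball, with the tip at about (212,328) and the undisturbed ball at (213,358). I'll measure the real tip height from depth.

```bash
python3 - <<'E'
from h import *
np.set_printoptions(precision=4,suppress=True)
s=sensors.read_state(); print(s['tool_pos'],s['grip_width'])
for tag,uv in (('s1',(155.5,177)),('s2',(162,229))):
    p,d=load(tag); W=cloud('scene',d); u,v=map(int,uv)
    for vv in range(v-14,v+6,2): print(tag,vv,W[vv,u-3:u+5:3].round(3).tolist())
W=cloud('scene',load('s2')[1])
t=s['tool_pos']; m=(np.hypot(W[...,0]-t[0],W[...,1]-t[1])<.05)&(W[...,2]>.03)
Q=W[m]; o=np.argsort(Q[:,2]); print(np.histogram(Q[:,2],bins=np.arange(.03,.2,.01)))
g,d=grab('top','t2'); W=cloud('top',d); m=(np.hypot(W[...,0]-t[0],W[...,1]-t[1])<.05); print(np.nanmax(W[m][:,2]))
E
```

```text
[0.6372 0.2063 0.0351] 0.017597403162584725
s1 163 [[0.591, 0.217, 0.233], [0.592, 0.212, 0.232], [0.591, 0.207, 0.231]]
s1 165 [[0.593, 0.217, 0.228], [0.599, 0.21, 0.225], [0.595, 0.206, 0.226]]
s1 167 [[0.592, 0.217, 0.225], [0.593, 0.212, 0.224], [0.594, 0.207, 0.223]]
s1 169 [[0.594, 0.217, 0.221], [0.593, 0.213, 0.22], [0.592, 0.208, 0.22]]
s1 171 [[0.593, 0.218, 0.217], [0.594, 0.213, 0.216], [0.591, 0.209, 0.216]]
s1 173 [[0.595, 0.218, 0.213], [0.595, 0.213, 0.212], [0.595, 0.208, 0.211]]
s1 175 [[0.599, 0.218, 0.208], [0.595, 0.214, 0.208], [0.594, 0.209, 0.208]]
s1 177 [[0.6, 0.218, 0.203], [0.593, 0.215, 0.205], [0.594, 0.209, 0.204]]
s1 179 [[0.599, 0.219, 0.2], [0.6, 0.214, 0.199], [0.6, 0.208, 0.198]]
s1 181 [[2.731, -0.229, -0.787], [2.714, -0.248, -0.784], [2.696, -0.266, -0.781]]
s2 215 [[0.599, 0.216, 0.126], [0.597, 0.211, 0.126], [0.595, 0.206, 0.125]]
s2 217 [[0.599, 0.216, 0.122], [0.598, 0.211, 0.121], [0.613, 0.202, 0.111]]
s2 219 [[0.615, 0.213, 0.108], [0.617, 0.207, 0.106], [0.614, 0.202, 0.106]]
s2 221 [[0.615, 0.214, 0.104], [0.616, 0.208, 0.102], [0.614, 0.203, 0.101]]
s2 223 [[0.616, 0.214, 0.099], [0.613, 0.209, 0.099], [0.613, 0.204, 0.098]]
s2 225 [[0.616, 0.215, 0.095], [0.613, 0.21, 0.095], [0.614, 0.204, 0.093]]
s2 227 [[0.616, 0.215, 0.091], [0.617, 0.209, 0.088], [0.612, 0.205, 0.09]]
s2 229 [[0.621, 0.215, 0.083], [0.613, 0.211, 0.086], [0.615, 0.205, 0.083]]
s2 231 [[0.621, 0.215, 0.078], [0.622, 0.209, 0.076], [0.622, 0.204, 0.074]]
s2 233 [[0.74, 0.191, -0.002], [0.737, 0.185, -0.001], [0.734, 0.179, -0.001]]
(array([ 14,  47,  62,   0,  22,  52,  59,  52,  11,  70,  27,  35,  44,
        65, 130, 116]), array([0.03, 0.04, 0.05, 0.06, 0.07, 0.08, 0.09, 0.1 , 0.11, 0.12, 0.13,
       0.14, 0.15, 0.16, 0.17, 0.18, 0.19]))
0.4209763607438545
```

The finger tips really sit at z ≈ 0.073 while the reported TCP is 0.035, so the tool is about 37 mm shorter than reported. The lateral position is fine. I'll reopen, go down 37 mm and grip.

Call:
carry_out:
  moves:
    - {"delta_rot": [0, 0, 0], "translation": [0, 0, 0], "claw": 60}
    - {"delta_rot": [0, 0, 0], "translation": [0, 0, 0], "claw": 60}
    - {"delta_rot": [0, 0, 0], "translation": [0, 0, 0], "claw": 60}
    - {"delta_rot": [0, 0, 0], "translation": [0, 0, 0], "claw": 60}
    - {"delta_rot": [0, 0, 0], "translation": [0, 0, -8], "claw": 60}
    - {"delta_rot": [0, 0, 0], "translation": [0, 0, -18], "claw": 60}
    - {"delta_rot": [0, 0, 0], "translation": [0, 0, -28], "claw": 60}
    - {"delta_rot": [0, 0, 0], "translation": [0, 0, -37], "claw": 60}
    - {"delta_rot": [0, 0, 0], "translation": [0, 0, -37], "claw": 50}
    - {"delta_rot": [0, 0, 0], "translation": [0, 0, -37], "claw": 40}
    - {"delta_rot": [0, 0, 0], "translation": [0, 0, -37], "claw": 34}
    - {"delta_rot": [0, 0, 0], "translation": [0, 0, -37], "claw": 30}
    - {"delta_rot": [0, 0, 0], "translation": [0, 0, -37], "claw": 28}
    - {"delta_rot": [0, 0, 0], "translation": [0, 0, -37], "claw": 26}
    - {"delta_rot": [0, 0, 0], "translation": [0, 0, -37], "claw": 24}
    - {"delta_rot": [0, 0, 0], "translation": [0, 0, -37], "claw": 22}
    - {"delta_rot": [0, 0, 0], "translation": [0, 0, -37], "claw": 18}
    - {"delta_rot": [0, 0, 0], "translation": [0, 0, -37], "claw": 18}
    - {"delta_rot": [0, 0, 0], "translation": [0, 0, -37], "claw": 18}
    - {"delta_rot": [0, 0, 0], "translation": [0, 0, -37], "claw": 18}
  newtons: 25

```text
clock: 5.0
tool_pos: [0.6373, 0.2063, -0.0017]
ee_rot: [0.0, 0.741, 0.672, 0.0]
wrist_force: [-1.7, -0.5, 2.6]
grip_width: 0.0219
grip_force: 24.4
```

Call:
carry_out:
  moves:
    - {"delta_rot": [0, 0, 0], "translation": [0, 0, 5], "claw": 18}
    - {"delta_rot": [0, 0, 0], "translation": [0, 0, 12], "claw": 18}
    - {"delta_rot": [0, 0, 0], "translation": [0, 0, 25], "claw": 18}
    - {"delta_rot": [0, 0, 0], "translation": [0, 0, 40], "claw": 18}
    - {"delta_rot": [0, 0, 0], "translation": [0, 0, 52], "claw": 18}
    - {"delta_rot": [0, 0, 0], "translation": [0, 0, 60], "claw": 18}
    - {"delta_rot": [0, 0, 0], "translation": [0, 0, 60], "claw": 18}

```text
clock: 5.58
tool_pos: [0.6383, 0.2066, 0.0612]
ee_rot: [0.001, 0.741, 0.672, 0.002]
wrist_force: [1.0, -0.3, -0.6]
grip_width: 0.0219
grip_force: 24.5
```

```bash
python3 - <<'E'
from h import *
p,d=grab('scene','s3')
c=p[150:290,110:270]; a=cv2.resize(c,None,fx=4,fy=4,interpolation=cv2.INTER_CUBIC)
cv2.imwrite('pics/s3c.png',a)
s=sensors.read_state(); print(s['tool_pos'],s['grip_width'],s['grip_force'])
E
```

```text
[0.63775771 0.20648124 0.05961375] 0.021407518908162504 24.513218700885773
```

View pics/s3c.png

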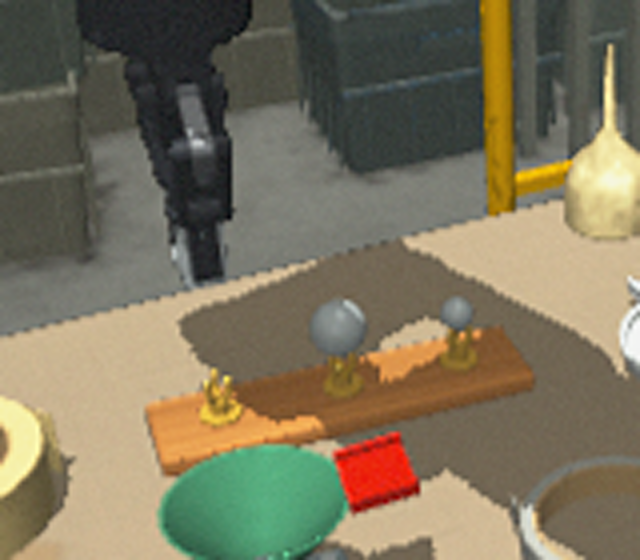

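The ball is held and its stand is empty. Next is the carry to the dish centre.

Call:
carry_out:
  moves:
    - {"delta_rot": [0, 0, 0], "translation": [-2, -6, 5], "claw": 18}
    - {"delta_rot": [0, 0, 0.02], "translation": [-6, -20, 12], "claw": 18}
    - {"delta_rot": [0, 0, 0.05], "translation": [-12, -45, 15], "claw": 18}
    - {"delta_rot": [0, 0, 0.07], "translation": [-20, -75, 15], "claw": 18}
    - {"delta_rot": [0, 0, 0.1], "translation": [-28, -105, 15], "claw": 18}
    - {"delta_rot": [0, 0, 0.12], "translation": [-36, -135, 15], "claw": 18}
    - {"delta_rot": [0, 0, 0.14], "translation": [-44, -165, 15], "claw": 18}
    - {"delta_rot": [0, 0, 0.17], "translation": [-52, -195, 15], "claw": 18}
    - {"delta_rot": [0, 0, 0.19], "translation": [-60, -225, 15], "claw": 18}
    - {"delta_rot": [0, 0, 0.2], "translation": [-67, -250, 12], "claw": 18}
    - {"delta_rot": [0, 0, 0.208], "translation": [-70, -264, 5], "claw": 18}
    - {"delta_rot": [0, 0, 0.208], "translation": [-71, -268, -5], "claw": 18}
    - {"delta_rot": [0, 0, 0.208], "translation": [-71, -268, -20], "claw": 18}
    - {"delta_rot": [0, 0, 0.208], "translation": [-71, -268, -35], "claw": 18}
    - {"delta_rot": [0, 0, 0.208], "translation": [-71, -268, -48], "claw": 18}
    - {"delta_rot": [0, 0, 0.208], "translation": [-71, -268, -56], "claw": 18}
    - {"delta_rot": [0, 0, 0.208], "translation": [-71, -268, -60], "claw": 18}
    - {"delta_rot": [0, 0, 0.208], "translation": [-71, -268, -60], "claw": 18}

```text
clock: 7.13
tool_pos: [0.5658, -0.0613, -0.0029]
ee_rot: [-0.001, 0.667, 0.745, -0.0]
wrist_force: [0.4, -0.2, -0.3]
grip_width: 0.0217
grip_force: 24.5
```

```bash
python3 - <<'E'
from h import *
p,d=grab('scene','s4'); np.set_printoptions(precision=4,suppress=True)
c=p[150:290,220:380]; a=cv2.resize(c,None,fx=4,fy=4,interpolation=cv2.INTER_CUBIC)
cv2.imwrite('pics/s4c.png',a)
s=sensors.read_state(); t=s['tool_pos'];print(t,s['grip_width'],s['grip_force'])
W=cloud('scene',d); m=(np.hypot(W[...,0]-t[0],W[...,1]-t[1])<.05)&(W[...,2]>.026)&(W[...,2]<.06)
print(np.sort(W[m][:,2])[:20], W[m][np.argsort(W[m][:,2])[:12]])
E
```

```text
[ 0.5662 -0.0614 -0.002 ] 0.022086622435128933 24.544244706630707
[0.0341 0.0357 0.0358 0.0363 0.0366 0.0366 0.0368 0.037  0.0376 0.0377
 0.0379 0.0386 0.0388 0.0389 0.0394 0.0394 0.0399 0.0401 0.0403 0.0404] [[ 0.5615 -0.0563  0.0341]
 [ 0.5473 -0.0601  0.0357]
 [ 0.5482 -0.058   0.0358]
 [ 0.5488 -0.0636  0.0363]
 [ 0.5474 -0.0654  0.0366]
 [ 0.5487 -0.0716  0.0366]
 [ 0.5636 -0.0522  0.0368]
 [ 0.5477 -0.055   0.037 ]
 [ 0.5484 -0.0686  0.0376]
 [ 0.5523 -0.0527  0.0377]
 [ 0.5611 -0.0532  0.0379]
 [ 0.5761 -0.0495  0.0386]]
```

View pics/s4c.png

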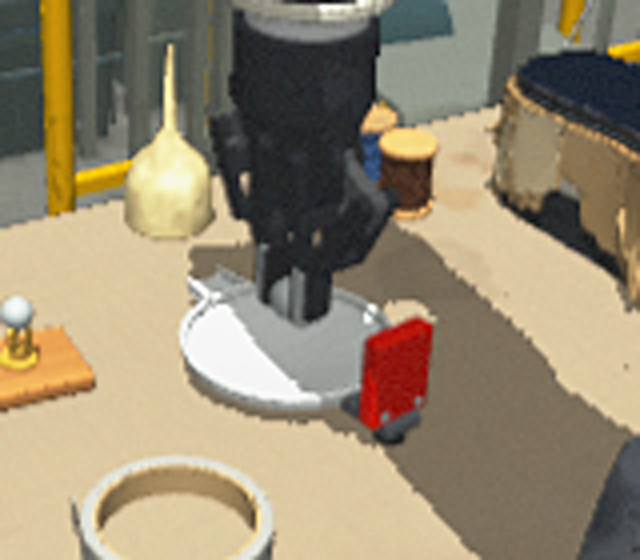

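Tip height is 0.035 as expected, the ball sits between the fingers at (285,292), and the dish is below. I'll go down another 19 mm, release and retreat upward.

Call:
carry_out:
  moves:
    - {"delta_rot": [0, 0, 0], "translation": [0, 0, -6], "claw": 18}
    - {"delta_rot": [0, 0, 0], "translation": [0, 0, -14], "claw": 18}
    - {"delta_rot": [0, 0, 0], "translation": [0, 0, -19], "claw": 18}
    - {"delta_rot": [0, 0, 0], "translation": [0, 0, -19], "claw": 18}
    - {"delta_rot": [0, 0, 0], "translation": [0, 0, -19], "claw": 24}
    - {"delta_rot": [0, 0, 0], "translation": [0, 0, -19], "claw": 28}
    - {"delta_rot": [0, 0, 0], "translation": [0, 0, -19], "claw": 34}
    - {"delta_rot": [0, 0, 0], "translation": [0, 0, -19], "claw": 40}
    - {"delta_rot": [0, 0, 0], "translation": [0, 0, -17], "claw": 44}
    - {"delta_rot": [0, 0, 0], "translation": [0, 0, -10], "claw": 44}
    - {"delta_rot": [0, 0, 0], "translation": [0, 0, 5], "claw": 44}
    - {"delta_rot": [0, 0, 0], "translation": [0, 0, 25], "claw": 44}
    - {"delta_rot": [0, 0, 0], "translation": [0, 0, 55], "claw": 44}
    - {"delta_rot": [0, 0, 0], "translation": [0, 0, 85], "claw": 44}
    - {"delta_rot": [0, 0, 0], "translation": [0, 0, 100], "claw": 44}
    - {"delta_rot": [0, 0, 0], "translation": [0, 0, 100], "claw": 44}

```text
clock: 8.52
tool_pos: [0.5679, -0.0619, 0.1032]
ee_rot: [0.003, 0.667, 0.745, 0.002]
wrist_force: [0.8, 0.2, 0.6]
grip_width: 0.0439
grip_force: 0.0
```

```bash
python3 - <<'E'
from h import *
p,d=grab('scene','s5'); np.set_printoptions(precision=4,suppress=True)
c=p[150:290,220:380]; a=cv2.resize(c,None,fx=4,fy=4,interpolation=cv2.INTER_CUBIC)
cv2.imwrite('pics/s5c.png',a)
s=sensors.read_state(); t=s['tool_pos'];print(t,s['grip_width'],s['wrist_force'])
W=cloud('scene',d); hsv=cv2.cvtColor(p,cv2.COLOR_BGR2HSV)
red=((hsv[...,0]<8)|(hsv[...,0]>172))&(hsv[...,1]>150)&(hsv[...,2]>80)&(np.hypot(W[...,0]-.482,W[...,1]+.07)<.05)&(W[...,2]>.06)
r=cv2.minAreaRect((W[red][:,:2]*1e3).astype(np.float32)); print(r,W[red].max(0))
E
```

```text
[ 0.5672 -0.0618  0.1007] 0.04397647637930283 [ 0.13   -1.0349 -0.9966]
((480.9534912109375, -70.11930847167969), (13.355768203735352, 37.861915588378906), 2.9829654693603516) [ 0.4874 -0.0511  0.0681]
```

View pics/s5c.png

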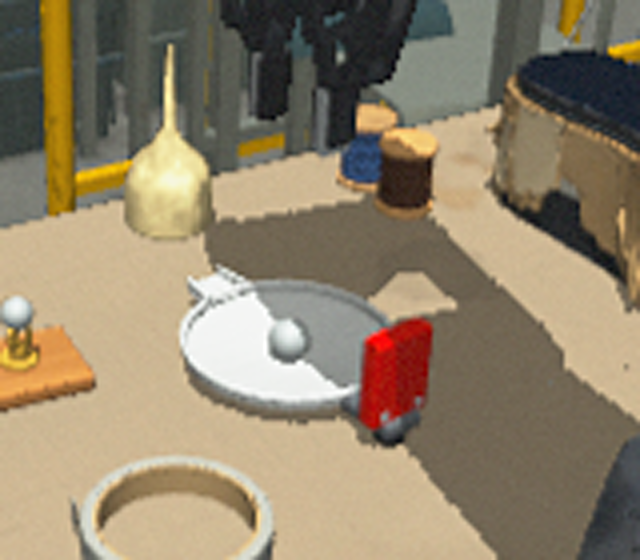

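The ball rests at the dish centre (289,340) and the red grip is at (397,375). I'll move over the grip, go down and close gently.

Call:
carry_out:
  moves:
    - {"delta_rot": [0, 0, 0], "translation": [-15, -2, 0], "claw": 44}
    - {"delta_rot": [0, 0, 0], "translation": [-40, -4, 0], "claw": 44}
    - {"delta_rot": [0, 0, 0], "translation": [-65, -7, 0], "claw": 44}
    - {"delta_rot": [0, 0, 0], "translation": [-80, -8.5, 0], "claw": 44}
    - {"delta_rot": [0, 0, 0], "translation": [-85, -9, 0], "claw": 44}
    - {"delta_rot": [0, 0, 0], "translation": [-85, -9, -10], "claw": 44}
    - {"delta_rot": [0, 0, 0], "translation": [-85, -9, -30], "claw": 44}
    - {"delta_rot": [0, 0, 0], "translation": [-85, -9, -55], "claw": 44}
    - {"delta_rot": [0, 0, 0], "translation": [-85, -9, -78], "claw": 44}
    - {"delta_rot": [0, 0, 0], "translation": [-85, -9, -94], "claw": 44}
    - {"delta_rot": [0, 0, 0], "translation": [-85, -9, -102], "claw": 44}
    - {"delta_rot": [0, 0, 0], "translation": [-85, -9, -102], "claw": 34}
    - {"delta_rot": [0, 0, 0], "translation": [-85, -9, -102], "claw": 26}
    - {"delta_rot": [0, 0, 0], "translation": [-85, -9, -102], "claw": 22}
    - {"delta_rot": [0, 0, 0], "translation": [-85, -9, -102], "claw": 20}
    - {"delta_rot": [0, 0, 0], "translation": [-85, -9, -102], "claw": 18}
    - {"delta_rot": [0, 0, 0], "translation": [-85, -9, -102], "claw": 17}
    - {"delta_rot": [0, 0, 0], "translation": [-85, -9, -102], "claw": 16}
    - {"delta_rot": [0, 0, 0], "translation": [-85, -9, -102], "claw": 15}
  newtons: 40

```text
clock: 10.15
tool_pos: [0.4815, -0.0707, -0.0035]
ee_rot: [0.0, 0.667, 0.745, 0.0]
wrist_force: [1.1, -0.6, 0.8]
grip_width: 0.015
grip_force: 0.7
```

Call:
carry_out:
  moves:
    - {"delta_rot": [0, 0, 0], "translation": [0, 0, 0], "claw": 14}
    - {"delta_rot": [0, 0, 0], "translation": [0, 0, 0], "claw": 13}
    - {"delta_rot": [0, 0, 0], "translation": [0, 0, 0], "claw": 12}
    - {"delta_rot": [0, 0, 0], "translation": [0, 0, 0], "claw": 11}
    - {"delta_rot": [0, 0, 0], "translation": [0, 0, 0], "claw": 10}
    - {"delta_rot": [0, 0, 0], "translation": [0, 0, 0], "claw": 8}
    - {"delta_rot": [0, 0, 0], "translation": [0, 0, 0], "claw": 6}
    - {"delta_rot": [0, 0, 0], "translation": [0, 0, 0], "claw": 4}
  newtons: 60

```text
clock: 10.82
tool_pos: [0.4814, -0.0707, -0.0035]
ee_rot: [0.0, 0.667, 0.745, 0.0]
wrist_force: [-0.7, 0.5, 6.0]
grip_width: 0.0133
grip_force: 58.4
```

```bash
python3 - <<'E'
from h import *
p,d=grab('scene','s6'); np.set_printoptions(precision=4,suppress=True)
s=sensors.read_state(); t=s['tool_pos'];print(t,s['grip_width'],s['wrist_force'],s['torque'])
W=cloud('scene',d);c=(.5665,-.0615)
m=(np.hypot(W[...,0]-c[0],W[...,1]-c[1])<.055)&(W[...,2]>.017)&(W[...,2]<.04); Q=W[m]; print('ball-ish',m.sum(),np.median(Q,0))
m=(np.hypot(W[...,0]-t[0],W[...,1]-t[1])<.04)&(W[...,2]>.02)&(W[...,2]<.08)&(p.max(2)<110); print('finger low z',np.sort(W[m][:,2])[:10])
E
```

```text
[ 0.4814 -0.0707 -0.0035] 0.013344185917561266 [0.1987 0.2045 5.4666] [ 0.0514  0.0681 -0.0107]
ball-ish 61 [ 0.5593 -0.0592  0.0222]
finger low z [0.0261 0.0279 0.0281 0.0296 0.0338 0.0356 0.0357 0.0359 0.0385 0.0386]
```

Call:
carry_out:
  moves:
    - {"delta_rot": [0, 0, 0], "translation": [0, 0, 0.5], "claw": 4}
    - {"delta_rot": [0, 0, 0], "translation": [0, 0, 1.5], "claw": 4}
    - {"delta_rot": [0, 0, 0], "translation": [0, 0, 3], "claw": 4}
    - {"delta_rot": [0, 0, 0], "translation": [0, 0, 5], "claw": 4}
    - {"delta_rot": [0, 0, 0], "translation": [0, 0, 8], "claw": 4}
    - {"delta_rot": [0, 0, 0], "translation": [0, 0, 12], "claw": 4}
    - {"delta_rot": [0, 0, 0], "translation": [0, 0, 17], "claw": 4}
    - {"delta_rot": [0, 0, 0], "translation": [0, 0, 22], "claw": 4}
    - {"delta_rot": [0, 0, 0], "translation": [0, 0, 27], "claw": 4}
    - {"delta_rot": [0, 0, 0], "translation": [0, 0, 32], "claw": 4}
    - {"delta_rot": [0, 0, 0], "translation": [0, 0, 37], "claw": 4}
    - {"delta_rot": [0, 0, 0], "translation": [0, 0, 42], "claw": 4}
    - {"delta_rot": [0, 0, 0], "translation": [0, 0, 46], "claw": 4}
    - {"delta_rot": [0, 0, 0], "translation": [0, 0, 50], "claw": 4}
    - {"delta_rot": [0, 0, 0], "translation": [0, 0, 53], "claw": 4}
    - {"delta_rot": [0, 0, 0], "translation": [0, 0, 56], "claw": 4}
    - {"delta_rot": [0, 0, 0], "translation": [0, 0, 58], "claw": 4}
    - {"delta_rot": [0, 0, 0], "translation": [0, 0, 59], "claw": 4}
    - {"delta_rot": [0, 0, 0], "translation": [0, 0, 60], "claw": 4}
    - {"delta_rot": [0, 0, 0], "translation": [0, 0, 60], "claw": 4}
  newtons: 70

```text
clock: 12.53
tool_pos: [0.4812, -0.0707, 0.0562]
ee_rot: [0.0, 0.667, 0.745, 0.0]
wrist_force: [-0.1, -0.4, -2.1]
grip_width: 0.0128
grip_force: 68.2
```

```bash
cat > dish.py <<'E'
from h import *
np.set_printoptions(precision=4,suppress=True)
def measure(tag,lo,hi,yaw):
    s=sensors.read_state(); t=s['tool_pos']; print(s['clock'],t,s['ee_rot'],s['grip_width'],s['grip_force'],s['wrist_force'])
    c=t[:2]+.085*np.array([np.cos(yaw),np.sin(yaw)])
    for n in('top','scene'):
        p,d=grab(n,tag+n); W=cloud(n,d)
        r=np.hypot(W[...,0]-c[0],W[...,1]-c[1]); B=(W[...,2]>lo)&(W[...,2]<hi)&(cv2.cvtColor(p,cv2.COLOR_BGR2HSV)[...,1]<60)
        Q=W[B&(r<.055)&(r>.015)]          # cone floor: z = z0 + gx x + gy y + k r
        x,y=Q[:,0]-c[0],Q[:,1]-c[1]; A=np.c_[np.ones(len(x)),x,y,np.hypot(x,y)]
        w=np.ones(len(x),bool)
        for _ in range(4):
            k=np.linalg.lstsq(A[w],Q[w,2],rcond=None)[0]; e=Q[:,2]-A@k; w=abs(e)<.003
        ca,sa=np.cos(yaw),np.sin(yaw)
        print(n,len(Q),w.sum(),'z0',k[0],'tilt fwd/left deg',np.degrees([k[1]*ca+k[2]*sa,-k[1]*sa+k[2]*ca]),'cone',np.degrees(np.arctan(k[3])))
        z=A@k; b=Q[(r[B&(r<.055)&(r>.015)]<.03)&(e>.004)]
        R=W[B&(r<.045)]; h=R[:,2]-(k[0]+k[1]*(R[:,0]-c[0])+k[2]*(R[:,1]-c[1])+.158*np.hypot(R[:,0]-c[0],R[:,1]-c[1]))
        b=R[h>.008]; print('  dish c',c,'ball pts',len(b),b.mean(0) if len(b) else '')
E
python3 -c "
from dish import *
measure('m1',.055,.11,.11)"
```

```text
12.5333 [ 0.4812 -0.0707  0.0562] [0.     0.6668 0.7453 0.    ] 0.012817827193385516 68.17187905311584 [-0.1291 -0.3939 -2.122 ]
top 558 475 z0 0.06296087877453467 tilt fwd/left deg [-0.2177  0.5159] cone 9.475921261158804
  dish c [ 0.5657 -0.0613] ball pts 0 
scene 724 721 z0 0.06259538965523127 tilt fwd/left deg [0.0677 0.349 ] cone 9.058092403708322
  dish c [ 0.5657 -0.0613] ball pts 78 [ 0.5595 -0.0588  0.0804]
```

The dish is level to within about 0.5°, the ball is centred, and the load is about 0.2 kg. Next I'll rise and turn slowly at a standoff behind the lip.

Call:
carry_out:
  moves:
    - {"delta_rot": [0, 0, 0.001], "translation": [0, 0, 0.5], "claw": 4}
    - {"delta_rot": [0, 0, 0.003], "translation": [0, 0, 1.5], "claw": 4}
    - {"delta_rot": [0, 0, 0.006], "translation": [-0.1, 0.2, 3], "claw": 4}
    - {"delta_rot": [0, 0, 0.01], "translation": [-0.2, 0.3, 5], "claw": 4}
    - {"delta_rot": [0, 0, 0.015], "translation": [-0.4, 0.5, 7.5], "claw": 4}
    - {"delta_rot": [0, 0, 0.021], "translation": [-0.5, 0.7, 10.5], "claw": 4}
    - {"delta_rot": [0, 0, 0.028], "translation": [-0.7, 1, 13.5], "claw": 4}
    - {"delta_rot": [0, 0, 0.036], "translation": [-0.9, 1.3, 16.5], "claw": 4}
    - {"delta_rot": [0, 0, 0.045], "translation": [-1.1, 1.6, 19.5], "claw": 4}
    - {"delta_rot": [0, 0, 0.055], "translation": [-1.4, 1.9, 22.5], "claw": 4}
    - {"delta_rot": [0, 0, 0.066], "translation": [-1.7, 2.3, 25.5], "claw": 4}
    - {"delta_rot": [0, 0, 0.078], "translation": [-2, 2.7, 28.5], "claw": 4}
    - {"delta_rot": [0, 0, 0.091], "translation": [-2.3, 3.2, 31.5], "claw": 4}
    - {"delta_rot": [0, 0, 0.105], "translation": [-2.6, 3.7, 34.5], "claw": 4}
    - {"delta_rot": [0, 0, 0.119], "translation": [-3, 4.2, 37.5], "claw": 4}
    - {"delta_rot": [0, 0, 0.133], "translation": [-3.4, 4.7, 40], "claw": 4}
    - {"delta_rot": [0, 0, 0.147], "translation": [-3.8, 5.3, 42.5], "claw": 4}
    - {"delta_rot": [0, 0, 0.161], "translation": [-4.2, 5.9, 44.5], "claw": 4}
    - {"delta_rot": [0, 0, 0.175], "translation": [-4.6, 6.4, 45.5], "claw": 4}
    - {"delta_rot": [0, 0, 0.189], "translation": [-5, 7, 46], "claw": 4}

```text
clock: 14.3
tool_pos: [0.4762, -0.0636, 0.1023]
ee_rot: [0.0, 0.593, 0.805, 0.0]
wrist_force: [0.4, 0.4, -1.0]
grip_width: 0.0129
grip_force: 68.2
```

Call:
carry_out:
  moves:
    - {"delta_rot": [0, 0, 0.014], "translation": [-0.4, 0.6, 0], "claw": 4}
    - {"delta_rot": [0, 0, 0.028], "translation": [-0.8, 1.2, 0], "claw": 4}
    - {"delta_rot": [0, 0, 0.042], "translation": [-1.2, 1.7, 0], "claw": 4}
    - {"delta_rot": [0, 0, 0.056], "translation": [-1.6, 2.3, 0], "claw": 4}
    - {"delta_rot": [0, 0, 0.07], "translation": [-2, 2.9, 0], "claw": 4}
    - {"delta_rot": [0, 0, 0.084], "translation": [-2.4, 3.5, 0], "claw": 4}
    - {"delta_rot": [0, 0, 0.098], "translation": [-2.8, 4, 0], "claw": 4}
    - {"delta_rot": [0, 0, 0.112], "translation": [-3.2, 4.6, 0], "claw": 4}
    - {"delta_rot": [0, 0, 0.126], "translation": [-3.6, 5.2, 0], "claw": 4}
    - {"delta_rot": [0, 0, 0.14], "translation": [-4, 5.8, 0], "claw": 4}
    - {"delta_rot": [0, 0, 0.154], "translation": [-4.4, 6.3, 0], "claw": 4}
    - {"delta_rot": [0, 0, 0.168], "translation": [-4.8, 6.9, 0], "claw": 4}
    - {"delta_rot": [0, 0, 0.182], "translation": [-5.2, 7.5, 0], "claw": 4}
    - {"delta_rot": [0, 0, 0.196], "translation": [-5.6, 8.1, 0], "claw": 4}
    - {"delta_rot": [0, 0, 0.21], "translation": [-6, 8.6, 0], "claw": 4}
    - {"delta_rot": [0, 0, 0.224], "translation": [-6.4, 9.2, 0], "claw": 4}
    - {"delta_rot": [0, 0, 0.238], "translation": [-6.8, 9.8, 0], "claw": 4}
    - {"delta_rot": [0, 0, 0.252], "translation": [-7.2, 10.4, 0], "claw": 4}
    - {"delta_rot": [0, 0, 0.266], "translation": [-7.6, 10.9, 0], "claw": 4}
    - {"delta_rot": [0, 0, 0.28], "translation": [-8, 11.5, 0], "claw": 4}

```text
clock: 15.97
tool_pos: [0.4681, -0.0521, 0.1021]
ee_rot: [-0.0, 0.475, 0.88, -0.0]
wrist_force: [0.4, -0.4, -2.2]
grip_width: 0.0129
grip_force: 68.2
```

Call:
carry_out:
  moves:
    - {"delta_rot": [0, 0, 0.014], "translation": [-0.4, 0.6, 0], "claw": 4}
    - {"delta_rot": [0, 0, 0.028], "translation": [-0.8, 1.2, 0], "claw": 4}
    - {"delta_rot": [0, 0, 0.042], "translation": [-1.2, 1.7, 0], "claw": 4}
    - {"delta_rot": [0, 0, 0.056], "translation": [-1.6, 2.3, 0], "claw": 4}
    - {"delta_rot": [0, 0, 0.07], "translation": [-2, 2.9, 0], "claw": 4}
    - {"delta_rot": [0, 0, 0.084], "translation": [-2.4, 3.5, 0], "claw": 4}
    - {"delta_rot": [0, 0, 0.098], "translation": [-2.8, 4, 0], "claw": 4}
    - {"delta_rot": [0, 0, 0.112], "translation": [-3.2, 4.6, 0], "claw": 4}
    - {"delta_rot": [0, 0, 0.126], "translation": [-3.6, 5.2, 0], "claw": 4}
    - {"delta_rot": [0, 0, 0.14], "translation": [-4, 5.8, 0], "claw": 4}
    - {"delta_rot": [0, 0, 0.154], "translation": [-4.4, 6.3, 0], "claw": 4}
    - {"delta_rot": [0, 0, 0.168], "translation": [-4.8, 6.9, 0], "claw": 4}
    - {"delta_rot": [0, 0, 0.182], "translation": [-5.2, 7.5, 0], "claw": 4}
    - {"delta_rot": [0, 0, 0.196], "translation": [-5.6, 8.1, 0], "claw": 4}
    - {"delta_rot": [0, 0, 0.21], "translation": [-6, 8.6, 0], "claw": 4}
    - {"delta_rot": [0, 0, 0.224], "translation": [-6.4, 9.2, 0], "claw": 4}
    - {"delta_rot": [0, 0, 0.238], "translation": [-6.8, 9.8, 0], "claw": 4}
    - {"delta_rot": [0, 0, 0.252], "translation": [-7.2, 10.4, 0], "claw": 4}
    - {"delta_rot": [0, 0, 0.266], "translation": [-7.6, 10.9, 0], "claw": 4}
    - {"delta_rot": [0, 0, 0.28], "translation": [-8, 11.5, 0], "claw": 4}

```text
clock: 17.63
tool_pos: [0.4602, -0.0406, 0.1021]
ee_rot: [0.0, 0.347, 0.938, -0.0]
wrist_force: [0.4, 0.8, -1.9]
grip_width: 0.0129
grip_force: 68.2
```

Call:
carry_out:
  moves:
    - {"delta_rot": [0, 0, 0.014], "translation": [-0.4, 0.6, 0], "claw": 4}
    - {"delta_rot": [0, 0, 0.028], "translation": [-0.8, 1.2, 0], "claw": 4}
    - {"delta_rot": [0, 0, 0.042], "translation": [-1.2, 1.7, 0], "claw": 4}
    - {"delta_rot": [0, 0, 0.056], "translation": [-1.6, 2.3, 0], "claw": 4}
    - {"delta_rot": [0, 0, 0.07], "translation": [-2, 2.9, 0], "claw": 4}
    - {"delta_rot": [0, 0, 0.084], "translation": [-2.4, 3.5, 0], "claw": 4}
    - {"delta_rot": [0, 0, 0.098], "translation": [-2.8, 4, 0], "claw": 4}
    - {"delta_rot": [0, 0, 0.112], "translation": [-3.2, 4.6, 0], "claw": 4}
    - {"delta_rot": [0, 0, 0.126], "translation": [-3.6, 5.2, 0], "claw": 4}
    - {"delta_rot": [0, 0, 0.14], "translation": [-4, 5.8, 0], "claw": 4}
    - {"delta_rot": [0, 0, 0.154], "translation": [-4.4, 6.3, 0], "claw": 4}
    - {"delta_rot": [0, 0, 0.168], "translation": [-4.8, 6.9, 0], "claw": 4}
    - {"delta_rot": [0, 0, 0.182], "translation": [-5.2, 7.5, 0], "claw": 4}
    - {"delta_rot": [0, 0, 0.196], "translation": [-5.6, 8.1, 0], "claw": 4}
    - {"delta_rot": [0, 0, 0.21], "translation": [-6, 8.6, 0], "claw": 4}
    - {"delta_rot": [0, 0, 0.224], "translation": [-6.4, 9.2, 0], "claw": 4}
    - {"delta_rot": [0, 0, 0.238], "translation": [-6.8, 9.8, 0], "claw": 4}
    - {"delta_rot": [0, 0, 0.252], "translation": [-7.2, 10.4, 0], "claw": 4}
    - {"delta_rot": [0, 0, 0.266], "translation": [-7.6, 10.9, 0], "claw": 4}
    - {"delta_rot": [0, 0, 0.28], "translation": [-8, 11.5, 0], "claw": 4}

```text
clock: 19.3
tool_pos: [0.4521, -0.0291, 0.1021]
ee_rot: [-0.0, 0.213, 0.977, -0.0]
wrist_force: [0.2, 0.3, -1.3]
grip_width: 0.0132
grip_force: 68.2
```

Call:
carry_out:
  moves:
    - {"delta_rot": [0, 0, 0.014], "translation": [-0.4, 0.6, 0], "claw": 4}
    - {"delta_rot": [0, 0, 0.028], "translation": [-0.8, 1.2, 0], "claw": 4}
    - {"delta_rot": [0, 0, 0.042], "translation": [-1.2, 1.7, 0], "claw": 4}
    - {"delta_rot": [0, 0, 0.056], "translation": [-1.6, 2.2, 0], "claw": 4}
    - {"delta_rot": [0, 0, 0.07], "translation": [-2, 2.8, 0], "claw": 4}
    - {"delta_rot": [0, 0, 0.084], "translation": [-2.4, 3.3, 0], "claw": 4}
    - {"delta_rot": [0, 0, 0.098], "translation": [-2.8, 3.8, 0], "claw": 4}
    - {"delta_rot": [0, 0, 0.112], "translation": [-3.2, 4.3, 0], "claw": 4}
    - {"delta_rot": [0, 0, 0.126], "translation": [-3.5, 4.8, 0], "claw": 4}
    - {"delta_rot": [0, 0, 0.14], "translation": [-3.9, 5.2, 0], "claw": 4}
    - {"delta_rot": [0, 0, 0.154], "translation": [-4.2, 5.6, 0], "claw": 4}
    - {"delta_rot": [0, 0, 0.168], "translation": [-4.5, 6, 0], "claw": 4}
    - {"delta_rot": [0, 0, 0.182], "translation": [-4.8, 6.4, 0], "claw": 4}
    - {"delta_rot": [0, 0, 0.196], "translation": [-5.1, 6.8, 0], "claw": 4}
    - {"delta_rot": [0, 0, 0.21], "translation": [-5.4, 7.1, 0], "claw": 4}
    - {"delta_rot": [0, 0, 0.224], "translation": [-5.6, 7.5, 0], "claw": 4}
    - {"delta_rot": [0, 0, 0.238], "translation": [-5.9, 7.8, 0], "claw": 4}
    - {"delta_rot": [0, 0, 0.251], "translation": [-6.1, 8.1, 0], "claw": 4}
    - {"delta_rot": [0, 0, 0.262], "translation": [-6.3, 8.3, 0], "claw": 4}
    - {"delta_rot": [0, 0, 0.271], "translation": [-6.5, 8.5, 0], "claw": 4}

```text
clock: 20.97
tool_pos: [0.4457, -0.0206, 0.1021]
ee_rot: [0.0, 0.079, 0.997, 0.0]
wrist_force: [0.2, -0.5, -2.0]
grip_width: 0.0132
grip_force: 68.2
```

Call:
carry_out:
  moves:
    - {"delta_rot": [0, 0, 0.007], "translation": [0, 0, 0], "claw": 4}
    - {"delta_rot": [0, 0, 0.012], "translation": [0, 0, 0], "claw": 4}
    - {"delta_rot": [0, 0, 0.015], "translation": [0, 0, 0], "claw": 4}
    - {"delta_rot": [0, 0, 0.016], "translation": [0, 0, 0], "claw": 4}
    - {"delta_rot": [0, 0, 0.016], "translation": [0, 0, 0], "claw": 4}
    - {"delta_rot": [0, 0, 0.016], "translation": [0, 0, 0], "claw": 4}
    - {"delta_rot": [0, 0, 0.016], "translation": [0, 0, 0], "claw": 4}

```text
clock: 21.55
tool_pos: [0.4457, -0.0207, 0.1021]
ee_rot: [-0.0, 0.072, 0.997, -0.0]
wrist_force: [-0.6, 0.1, -1.8]
grip_width: 0.0131
grip_force: 68.2
```

```bash
python3 - <<'E'
from dish import *
s=sensors.read_state()['ee_rot']; n=s[1:3]; yaw=np.arctan2(2*n[1]**2-1,2*n[0]*n[1]); print(np.degrees(yaw))
measure('m2',.10,.16,yaw)
# spout / lip in top picture
p,d=load('m2top'); cv2.imwrite('pics/m2c.png',cv2.resize(p[190:310,120:320],None,fx=4,fy=4,interpolation=cv2.INTER_CUBIC))
E
```

```text
81.7564385167936
21.55 [ 0.4457 -0.0207  0.1021] [-0.      0.0719  0.9974 -0.    ] 0.013109261161026231 68.17045569419861 [-0.573   0.089  -1.7825]
top 239 218 z0 0.11138724446281954 tilt fwd/left deg [0.3907 0.3385] cone 5.889259465947683
  dish c [0.4579 0.0634] ball pts 0 
scene 1336 1335 z0 0.10863214296905924 tilt fwd/left deg [0.041  0.2751] cone 9.238530359748141
  dish c [0.4579 0.0634] ball pts 123 [0.4531 0.0663 0.1267]
```

```bash
python3 - <<'E'
from dish import *
from scipy.optimize import least_squares
yaw=np.radians(81.75); c=np.array([.4579,.0634]); f=np.array([np.cos(yaw),np.sin(yaw)]); l=np.array([-f[1],f[0]])
for n in('top','scene'):
    p,d=load('m2'+n); W=cloud(n,d); hsv=cv2.cvtColor(p,cv2.COLOR_BGR2HSV)
    r=np.hypot(W[...,0]-c[0],W[...,1]-c[1])
    m=(W[...,2]>.119)&(W[...,2]<.128)&(r>.052)&(r<.067)&(hsv[...,1]<70)
    Q=W[m][:,:2]; s=least_squares(lambda q:np.hypot(*(Q-q).T)-.060,c,loss='soft_l1',f_scale=.001).x-c
    print(n,'rim',m.sum(),'centre off fwd/left mm',1e3*np.array([s@f,s@l]))
    q=W-np.r_[c,0]; F=q[...,0]*f[0]+q[...,1]*f[1]; L=q[...,0]*l[0]+q[...,1]*l[1]
    m=(F>.066)&(F<.09)&(abs(L)<.025)&(W[...,2]>.105)&(W[...,2]<.13)
    print('  spout',m.sum(),'fwd max',1e3*np.percentile(F[m],[50,97]),'lat',1e3*np.percentile(L[m],[3,97]),'z',np.percentile(W[m][:,2],[5,95]))
    # lip in funnel frame (yaw -8.3deg) about mouth
    g=np.array([.4825,.2315]); a=np.radians(81.7); ff=np.array([np.cos(a),np.sin(a)]); ll=np.array([-ff[1],ff[0]])
    red=((hsv[...,0]<8)|(hsv[...,0]>172))&(hsv[...,1]>150)&(W[...,2]>.06)&(W[...,2]<.09)
    q=W[...,:2]-g; red&=np.hypot(q[...,0],q[...,1])<.08; q=q[red]; F=q@ff; L=q@ll
    print('  lip',len(q),'F',1e3*np.percentile(F,[2,98]),'L',1e3*np.percentile(L,[2,98]))
    for lo in np.arange(-.066,-.04,.006):
        b=(F>lo)&(F<=lo+.006)
        if b.sum()>5: print('   ',round(lo,3),b.sum(),1e3*np.percentile(L[b],[3,97]),1e3*np.percentile(L[b],[3,97]).mean())
E
```

```text
top rim 204 centre off fwd/left mm [-0.4806 -1.3829]
  spout 101 fwd max [73.7675 81.5815] lat [-13.7188  11.7054] z [0.118  0.1268]
  lip 200 F [-64.0469 -37.0085] L [-16.0997  16.4389]
    -0.066 36 [-16.2936  16.1442] -0.07467281797317489
    -0.06 42 [-15.657   17.1747] 0.7588223999936833
    -0.054 41 [-15.0983  15.7081] 0.3048879770865438
    -0.048 42 [-16.0426  14.5435] -0.7495179708331915
    -0.042 38 [-15.3604  15.2547] -0.05287485587665997
scene rim 585 centre off fwd/left mm [0.5261 0.6733]
  spout 119 fwd max [73.8557 81.2449] lat [-12.4437  13.6123] z [0.1191 0.1264]
  lip 279 F [-64.7389 -37.0628] L [-16.4835  19.8203]
    -0.066 49 [-14.9784  19.4341] 2.2278561068845364
    -0.06 59 [-16.0375  19.681 ] 1.8217557780419724
    -0.054 58 [-15.6002  19.7464] 2.0730715172496184
    -0.048 56 [-15.5294  19.8153] 2.1429100092536886
    -0.042 57 [-16.7928  19.0537] 1.13042011249667
```

Spout and lip line up to within about 1 mm. I'll advance along the lip by 90 mm, then lower.

Call:
carry_out:
  moves:
    - {"delta_rot": [0, 0, 0], "translation": [0.07, 0.5, 0], "claw": 4}
    - {"delta_rot": [0, 0, 0], "translation": [0.2, 1.5, 0], "claw": 4}
    - {"delta_rot": [0, 0, 0], "translation": [0.44, 3, 0], "claw": 4}
    - {"delta_rot": [0, 0, 0], "translation": [0.73, 5, 0], "claw": 4}
    - {"delta_rot": [0, 0, 0], "translation": [1.1, 7.5, 0], "claw": 4}
    - {"delta_rot": [0, 0, 0], "translation": [1.5, 10, 0], "claw": 4}
    - {"delta_rot": [0, 0, 0], "translation": [1.8, 12.5, 0], "claw": 4}
    - {"delta_rot": [0, 0, 0], "translation": [2.2, 15, 0], "claw": 4}
    - {"delta_rot": [0, 0, 0], "translation": [2.55, 17.5, 0], "claw": 4}
    - {"delta_rot": [0, 0, 0], "translation": [2.9, 20, 0], "claw": 4}
    - {"delta_rot": [0, 0, 0], "translation": [3.3, 22.5, 0], "claw": 4}
    - {"delta_rot": [0, 0, 0], "translation": [3.65, 25, 0], "claw": 4}
    - {"delta_rot": [0, 0, 0], "translation": [4, 27.5, 0], "claw": 4}
    - {"delta_rot": [0, 0, 0], "translation": [4.4, 30, 0], "claw": 4}
    - {"delta_rot": [0, 0, 0], "translation": [4.75, 32.5, 0], "claw": 4}
    - {"delta_rot": [0, 0, 0], "translation": [5.1, 35, 0], "claw": 4}
    - {"delta_rot": [0, 0, 0], "translation": [5.5, 37.5, 0], "claw": 4}
    - {"delta_rot": [0, 0, 0], "translation": [5.8, 40, 0], "claw": 4}
    - {"delta_rot": [0, 0, 0], "translation": [6.2, 42.5, 0], "claw": 4}
    - {"delta_rot": [0, 0, 0], "translation": [6.6, 45, 0], "claw": 4}

```text
clock: 23.32
tool_pos: [0.4523, 0.0246, 0.1021]
ee_rot: [0.0, 0.072, 0.997, 0.0]
wrist_force: [0.2, 0.0, -0.8]
grip_width: 0.0131
grip_force: 68.2
```

Call:
carry_out:
  moves:
    - {"delta_rot": [0, 0, 0], "translation": [0.37, 2.5, 0], "claw": 4}
    - {"delta_rot": [0, 0, 0], "translation": [0.73, 5, 0], "claw": 4}
    - {"delta_rot": [0, 0, 0], "translation": [1.1, 7.5, 0], "claw": 4}
    - {"delta_rot": [0, 0, 0], "translation": [1.5, 10, 0], "claw": 4}
    - {"delta_rot": [0, 0, 0], "translation": [1.8, 12.5, 0], "claw": 4}
    - {"delta_rot": [0, 0, 0], "translation": [2.2, 15, 0], "claw": 4}
    - {"delta_rot": [0, 0, 0], "translation": [2.55, 17.5, 0], "claw": 4}
    - {"delta_rot": [0, 0, 0], "translation": [2.9, 20, 0], "claw": 4}
    - {"delta_rot": [0, 0, 0], "translation": [3.3, 22.5, 0], "claw": 4}
    - {"delta_rot": [0, 0, 0], "translation": [3.65, 25, 0], "claw": 4}
    - {"delta_rot": [0, 0, 0], "translation": [4, 27.5, 0], "claw": 4}
    - {"delta_rot": [0, 0, 0], "translation": [4.4, 30, 0], "claw": 4}
    - {"delta_rot": [0, 0, 0], "translation": [4.75, 32.5, 0], "claw": 4}
    - {"delta_rot": [0, 0, 0], "translation": [5.1, 35, 0], "claw": 4}
    - {"delta_rot": [0, 0, 0], "translation": [5.5, 37.5, 0], "claw": 4}
    - {"delta_rot": [0, 0, 0], "translation": [5.8, 39.8, 0], "claw": 4}
    - {"delta_rot": [0, 0, 0], "translation": [6.1, 41.6, 0], "claw": 4}
    - {"delta_rot": [0, 0, 0], "translation": [6.3, 43, 0], "claw": 4}
    - {"delta_rot": [0, 0, 0], "translation": [6.4, 43.8, 0], "claw": 4}
    - {"delta_rot": [0, 0, 0], "translation": [6.5, 44.1, 0], "claw": 4}

```text
clock: 24.98
tool_pos: [0.4588, 0.0685, 0.1021]
ee_rot: [-0.0, 0.072, 0.997, -0.0]
wrist_force: [0.3, -0.0, -2.2]
grip_width: 0.0131
grip_force: 68.2
```

Call:
carry_out:
  moves:
    - {"delta_rot": [0, 0, 0], "translation": [0, 0, -0.3], "claw": 4}
    - {"delta_rot": [0, 0, 0], "translation": [0, 0, -1], "claw": 4}
    - {"delta_rot": [0, 0, 0], "translation": [0, 0, -2], "claw": 4}
    - {"delta_rot": [0, 0, 0], "translation": [0, 0, -3.2], "claw": 4}
    - {"delta_rot": [0, 0, 0], "translation": [0, 0, -4.5], "claw": 4}
    - {"delta_rot": [0, 0, 0], "translation": [0, 0, -6], "claw": 4}
    - {"delta_rot": [0, 0, 0], "translation": [0, 0, -7.5], "claw": 4}
    - {"delta_rot": [0, 0, 0], "translation": [0, 0, -9], "claw": 4}
    - {"delta_rot": [0, 0, 0], "translation": [0, 0, -10.4], "claw": 4}
    - {"delta_rot": [0, 0, 0], "translation": [0, 0, -11.6], "claw": 4}
    - {"delta_rot": [0, 0, 0], "translation": [0, 0, -12.5], "claw": 4}
    - {"delta_rot": [0, 0, 0], "translation": [0, 0, -13], "claw": 4}
    - {"delta_rot": [0, 0, 0], "translation": [0, 0, -13], "claw": 4}
    - {"delta_rot": [0, 0, 0], "translation": [0, 0, -13], "claw": 4}
    - {"delta_rot": [0, 0, 0], "translation": [0, 0, -13], "claw": 4}
    - {"delta_rot": [0, 0, 0], "translation": [0, 0, -13], "claw": 4}
    - {"delta_rot": [0, 0, 0], "translation": [0, 0, -13], "claw": 4}
    - {"delta_rot": [0, 0, 0], "translation": [0, 0, -13], "claw": 4}

```text
clock: 26.48
tool_pos: [0.4588, 0.0684, 0.0891]
ee_rot: [0.0, 0.072, 0.997, -0.0]
wrist_force: [1.0, -0.5, -1.6]
grip_width: 0.013
grip_force: 68.2
```

```bash
python3 - <<'E'
from dish import *
measure('m3',.088,.14,np.radians(81.75))
a=load('m3top')[0][190:310,120:270]; b=load('m3scene')[0][190:310,130:280]
f=lambda i:cv2.resize(i,(400,320),interpolation=cv2.INTER_CUBIC)
cv2.imwrite('pics/m3c.png',np.hstack([f(a),f(b)]))
yaw=np.radians(81.75); e=np.array([np.cos(yaw),np.sin(yaw)]); l=np.array([-e[1],e[0]]); g=np.array([.4825,.2315])
for n in('top','scene'):
    W=cloud(n,load('m3'+n)[1]); q=W[...,:2]-g; F=q@e; L=q@l
    m=(F>-.014)&(F<.02)&(abs(L)<.025)&(W[...,2]>.095)&(W[...,2]<.12); print(n,m.sum(),'tip F',1e3*np.percentile(F[m],97),'L',1e3*np.percentile(L[m],[3,97]),'z',np.percentile(W[m][:,2],[3,97]))
E
```

```text
26.4833 [0.4588 0.0684 0.0891] [ 0.      0.0718  0.9974 -0.    ] 0.012966296129508274 68.16447257995605 [ 0.9549 -0.4735 -1.5591]
top 0 0 z0 0.0 tilt fwd/left deg [0. 0.] cone 0.0
  dish c [0.471  0.1525] ball pts 0 
scene 1574 1574 z0 0.09579988925438793 tilt fwd/left deg [0.0907 0.1972] cone 9.04138522590917
  dish c [0.471  0.1525] ball pts 136 [0.4661 0.1544 0.1138]
top 15 tip F 2.4577439712100966 L [-11.9842  10.4382] z [0.1053 0.1149]
scene 140 tip F 1.5665368364478225 L [-12.9371  13.9849] z [0.1051 0.1136]
```

View pics/m3c.png

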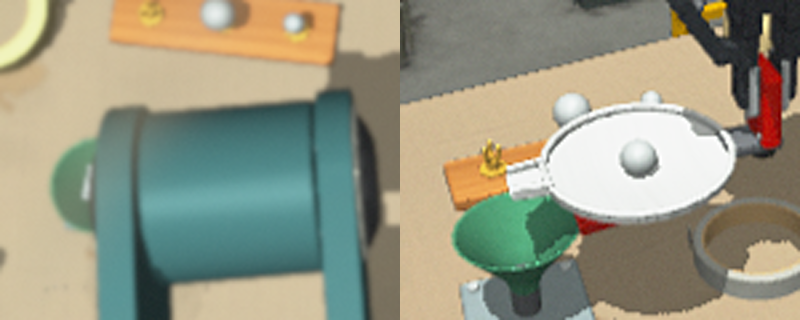

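The dish is level over the funnel with the ball at its centre (640,158). The spout tip (510,180) is above the mouth within about 2 mm, with roughly 8 mm of clearance over the lip. I'm handing in.

```bash
python3 -c "
from h import *
print(hand_in())"
```

```text
the job is handed in; nothing more can be done
None
```

Job handed in: the arm is holding the dish level and still over the funnel's lip, with the middle ball resting at its centre and the spout tip within about 2 mm of the middle of the mouth; the other two balls and the rest of the bench were left alone.

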